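# Wake the balancing rig: tap its switch pods in order

## Task

Wake the balancing rig by tapping down the soft caps of its switch pods with a fingertip: blue first, then yellow, then green, each lightly but far enough that the switch stays down. Leave the red cap alone, only touch and never lift or shove the pods, disturb nothing else on the table, and finish clear of everything.

Things in the scene. Friction and masses are not known exactly. Their poses are not given: they have to be found in the camera images.
- blue_cap: flat round blue rubber cap (first pickup), 36 mm across and 14 mm high, standing upright over the middle of its pod; origin at the centre of its top face, which is 70 mm above the table when the switch is up; z up. The cap is soft: it gives about 1 mm for every 1.5 N, up to 8 mm, after which it is hard. Its stem starts to move at about 3 N (2 mm of give)
- blue_switch (a joint): travel of the stem under the blue cap, m: 0 up (off), grows downward to 0.006 at its stop (on); it stays where it is left, held by friction of about 3 N, with no spring. So the cap top rests at 64 mm when on, and a press that brings it to about 60 mm puts the switch on with about 6 N
- blue_pod: grey round switch pod with the blue cap on top, 74 mm across, its housing 40 mm high with black bellows above; loose on its rubber foot, about 0.5 to 0.85 kg; origin at the centre of its underside; z up
- yellow_cap: flat round yellow rubber cap (second pickup), 36 mm across and 14 mm high, standing upright over the middle of its pod; origin at the centre of its top face, which is 70 mm above the table when the switch is up; z up. The cap is soft: it gives about 1 mm for every 1.5 N, up to 8 mm, after which it is hard. Its stem starts to move at about 3 N (2 mm of give)
- yellow_switch (a joint): travel of the stem under the yellow cap, m: 0 up (off), grows downward to 0.006 at its stop (on); it stays where it is left, held by friction of about 3 N, with no spring. So the cap top rests at 64 mm when on, and a press that brings it to about 60 mm puts the switch on with about 6 N
- yellow_pod: grey round switch pod with the yellow cap on top, 74 mm across, its housing 40 mm high with black bellows above; loose on its rubber foot, about 0.5 to 0.85 kg; origin at the centre of its underside; z up
- green_cap: flat round green rubber cap (drive enable), 36 mm across and 14 mm high, standing upright over the middle of its pod; origin at the centre of its top face, which is 70 mm above the table when the switch is up; z up. The cap is soft: it gives about 1 mm for every 1.5 N, up to 8 mm, after which it is hard. Its stem starts to move at about 3 N (2 mm of give)
- green_switch (a joint): travel of the stem under the green cap, m: 0 up (off), grows downward to 0.006 at its stop (on); it stays where it is left, held by friction of about 3 N, with no spring. So the cap top rests at 64 mm when on, and a press that brings it to about 60 mm puts the switch on with about 6 N
- green_pod: grey round switch pod with the green cap on top, 74 mm across, its housing 40 mm high with black bellows above; loose on its rubber foot, about 0.5 to 0.85 kg; origin at the centre of its underside; z up
- red_cap: flat round red rubber cap (reset, to be left alone), 36 mm across and 14 mm high, standing upright over the middle of its pod; origin at the centre of its top face, which is 70 mm above the table when the switch is up; z up. The cap is soft: it gives about 1 mm for every 1.5 N, up to 8 mm, after which it is hard. Its stem starts to move at about 3 N (2 mm of give)
- red_switch (a joint): travel of the stem under the red cap, m: 0 up (off), grows downward to 0.006 at its stop (on); it stays where it is left, held by friction of about 3 N, with no spring. So the cap top rests at 64 mm when on, and a press that brings it to about 60 mm puts the switch on with about 6 N
- red_pod: grey round switch pod with the red cap on top, 74 mm across, its housing 40 mm high with black bellows above; loose on its rubber foot, about 0.5 to 0.85 kg; origin at the centre of its underside; z up
- trial_block: aluminium block with three small brass masses on it, 32 x 56 x 27 mm, loose bystander; origin at the centre of its underside
- screw_jar: jar of small screws with a grey cap, 49 mm across, 58 mm high, loose bystander; origin at the centre of its underside
- screwdriver: red-handled screwdriver lying along its y axis, 18 x 158 x 21 mm, loose bystander; origin at the centre of its underside
- tape_roll: roll of tan tape lying flat, 100 mm across, 18 mm high, loose bystander; origin at the centre of its underside
- oil_bottle: yellow oil bottle with a red spout, 38 mm across, 104 mm high, loose bystander; origin at the centre of its underside
- sensor_stand_2: fixed sensor stand in front of the black test box: black foot and a rod with a sensor head, 105 x 186 mm seen from above, 319 mm high; origin under its foot; an obstacle for the arm, as is the test box behind it (244 mm high)
Mind the look-alikes: they are no part of the job. What is shaped like the blue_pod but purple is not meant.

How it is judged:
On the way, in this order (a step that is already met when the one before it is completed fails the run):
1. the fingers touch the blue cap with its switch on (value of joint blue_switch above 0.0045 m and contact force between the fingers and blue_cap above 0.3 N), for 0.02 s.
2. the fingers touch the yellow cap with its switch on (value of joint yellow_switch above 0.0045 m and contact force between the fingers and yellow_cap above 0.3 N), for 0.02 s.
3. the fingers touch the green cap with its switch on (value of joint green_switch above 0.0045 m and contact force between the fingers and green_cap above 0.3 N), for 0.02 s.
At the end, for the whole second after the job is handed in: The blue, yellow and green switches are each at least 4.5 mm down of their 6 mm, the red one is up (under 2 mm), all four pods stand upright (within 0.1 rad), at rest and within 20 mm of where they stood, and so do the bystanders (within 20 mm) (value of joint each of blue_switch, yellow_switch, green_switch above 0.0045 m and value of joint red_switch below 0.002 m and angle between each of blue_pod, yellow_pod, green_pod, red_pod's own z axis and vertical below 0.1 rad and distance of each of blue_pod, yellow_pod, green_pod, red_pod, trial_block, screw_jar, screwdriver, tape_roll, oil_bottle from where it was at the start of the episode below 0.02 m and linear speed of each of blue_pod, yellow_pod, green_pod, red_pod below 0.02 m/s); the robot touches nothing.
It fails at once if a switch is pressed out of order (yellow before blue is on, or green before yellow is on) ((value of joint yellow_switch above 0.003 m and value of joint blue_switch below 0.0045 m) or (value of joint green_switch above 0.003 m and value of joint yellow_switch below 0.0045 m)).
It fails at once if the red cap is pressed (value of joint red_switch above 0.002 m or contact force between red_cap and anything else above 2 N).
It fails at once if a cap is struck or pressed harder than 20 N (contact force between any of blue_cap, yellow_cap, green_cap, red_cap and anything else above 20 N).
It fails at once if a pod is lifted more than 6 mm, tipped more than 0.2 rad or shoved more than 20 mm (height (world z) of any of blue_pod, yellow_pod, green_pod, red_pod above 0.006 m or angle between any of blue_pod, yellow_pod, green_pod, red_pod's own z axis and vertical above 0.2 rad or distance of any of blue_pod, yellow_pod, green_pod, red_pod from where it was at the start of the episode above 0.02 m).
It fails at once if a bystander is lifted or moved more than 20 mm (distance of any of trial_block, screw_jar, screwdriver, tape_roll, oil_bottle from where it was at the start of the episode above 0.02 m).
It also fails if it takes over 64 s, if anything falls off the work surface, if the arm or the gripper's body presses on something with over 40 N, if the wrist force passes 120 N, or if a joint passes its speed limit or range.

## Robot

A 7-joint arm with a two-finger parallel gripper is mounted at the origin on a cart in front of the work surface, level with it; the furniture and walls round the work are solid. World frame = base frame: x ahead of the robot, y to its left, z up, the work surface at z = 0. Lengths are in m, angles in rad, forces in N, time in s.
With the tool pointing down it reaches from about 0.4 to 0.925 m from the base axis. Payload 4.1 kg.
Tool frame: the origin (TCP) lies on the centre line of the jaws, within the pads' length; the fingertips stand 14 mm ahead of it and the grasp point (between the pads) lies 5 mm behind it (robot.tip_extent is the distance from the TCP to the fingertips, in m); z points along the fingers, y is the direction in which the jaws open and shut (so a half turn about z gives the same grasp; the last joint's range is limited). The gripper opens to 85 mm and grips with 20 to 120 N. Pads are 22 mm wide; open, the fingers measure 114 mm over their backs; the gripper's body (76 mm by 85 mm) begins 54 mm behind the grasp point. The pads swing forward as they close: fully open they stand 13 mm farther back than shut.
Start: joints at [1.035, 0.398, 0.045, 1.537, -0.019, 1.207, -0.051], TCP at [0.275, -0.589, 0.245] pointing down, gripper open.
Joint ranges: [-2.82, 2.82], [-0.49, 2.23], [-1.37, 1.46], [0, 2.46], [-1.36, 4.5], [0.23, 2], [-2.94, 2.94]. Speed limits (rad/s): [2.57, 2.57, 3.14, 3.14, 3.14, 3.14, 3.14].

## Interface

Orientations are given as a rotation vector (axis times angle).
In Python, from workcell import robot gives the robot as it stands.
- The arm moves only by the tool move_arm, never from a script. Its argument "targets" is one flat list of numbers, 7 for each row, row after row: the turn, a rotation vector about the tool's x, y, z in degrees, then the shift along the tool's x, y, z in cm, then the opening in per cent of the stroke, from 0 (shut) to 100 (fully open). In form: [ax, ay, az, tx, ty, tz, grip, ax, ay, az, tx, ty, tz, grip, ...]. A call has 1 to 8 rows; each row shifts and turns the pose as measured when the row begins, along the tool's axes as they then stand; what a row does not reach is not made up. A row lasts 1/10 s, in which the tool goes at most 50 mm and 8.59 degrees, less where a joint would pass 70% of its speed; a pose out of reach is approached as far as the arm can. A call is refused whole if a number of a shift passes 5 or a number of a turn 8.59, either way. A call with a gripper value outside its range is refused whole. The fingers move at their own pace and stop on an object; "grip_force" is the grip in N (left out, the last holds). Time passes only in rows, so rows that do not move let the fingers close. It gives the time, the measured TCP pose, the force and the opening at its end, in the units of the state.
- robot.sense(): the state, without advancing time (a new reading comes with each control period).
- robot.capture(name): name is "scene" or "top" or "wrist"; returns (picture, depth): 384x512x3 uint8, red, green, blue; 384x512 float32, m along the optical axis (not along the pixel's ray), 0 where there is no reading.
- robot.get_calibration(name): a dict with "fx", "fy", "cx", "cy" (pixels), "R" (3x3) and "t" (3): a world point X has camera coordinates R X + t. Camera axes: x right, y down, z forward; pixel columns grow to the right and rows downward; lengths in m; the calibration is good to about 2 mm. A picture is of the moment at which its call begins: read the wrist's pose just before it. get_calibration takes no time and is no camera call; for the wrist camera it gives the pose at the moment of the call.
- robot.hand_in(): hands the job in, once; it reports no verdict.
The state is a dict: "time": time; "joint_positions": joint angles; "qd": joint speeds; "tau": joint torques, N m; "ee_pos": TCP position; "orientation": TCP orientation; "force": force on the tool from outside, world axes, zero at the start; "wrist_torque": the same for the moment, N m; "grip_width": opening from 0.0 (shut) to 1.0 (fully open).
Only numpy, scipy, OpenCV 4.12 (cv2) and the standard library are available. Lean on these libraries where they do the work, as an engineer would, in place of code of your own. Each camera call takes 0.05 s, during which the arm holds its last target.

## Working session

There is one attempt and no reset: what is moved stays moved. The work goes in short steps, Python scripts to look and compute and a tool call to move; the robot and the scene stay as the last step left them, time stands still between calls to the robot, and variables do not carry over. Pictures are saved under pics/ and viewed, and the job is handed in when it is done.

Besides the shell and the picture viewer there is one more tool, called after "Call:" as name(argument=value, ...) on one line, values as JSON. move_arm: Moves the arm, as the interface text tells. Its arguments: {"type":"object","properties":{"targets":{"type":"array"},"grip_force":{"type":"number"}},"required":["targets"]}

```bash
mkdir -p pics
python3 - <<'E'
from workcell import robot
import cv2,numpy as np
s=robot.sense();print({k:np.round(v,3) for k,v in s.items()})
for n in ("scene","top"):
    p,d=robot.capture(n);cv2.imwrite(f"pics/{n}0.png",p[:,:,::-1]);np.savez(f"{n}0.npz",p=p,d=d)
    print(n,robot.get_calibration(n))
E
```

```text
{'time': np.float64(0.0), 'joint_positions': array([ 1.035,  0.399,  0.045,  1.538, -0.019,  1.207, -0.051]), 'qd': array([ 0.   ,  0.001,  0.002, -0.001,  0.   ,  0.   , -0.002]), 'tau': array([-1.0000e-03, -4.7514e+01,  1.3640e+00, -2.5423e+01,  1.1000e-02,
        1.0000e-02, -0.0000e+00]), 'ee_pos': array([ 0.275, -0.588,  0.244]), 'orientation': array([-3.065e+00, -6.800e-01,  1.000e-03]), 'force': array([ 0.955, -0.103,  0.499]), 'wrist_torque': array([0.02 , 0.017, 0.026]), 'grip_width': np.float64(0.998)}
scene {'fx': 460.6348700608901, 'fy': 460.6348700608901, 'cx': 260.114936311229, 'cy': 187.45668673758567, 'R': array([[ 0.63119054, -0.77533834, -0.02118883],
       [-0.50127559, -0.38692938, -0.77395635],
       [ 0.59187945,  0.49913537, -0.63288435]]), 't': array([-0.42122748,  0.30831011,  1.12888987])}
top {'fx': 488.52319464277764, 'fy': 488.52319464277764, 'cx': 257.1667157752254, 'cy': 186.02211883382034, 'R': array([[-0.45929315, -0.88827345,  0.00448148],
       [-0.86121079,  0.44405263, -0.24725138],
       [ 0.21763682, -0.11742037, -0.968941  ]]), 't': array([0.19461778, 0.52192256, 1.84407895])}
```

View pics/scene0.png

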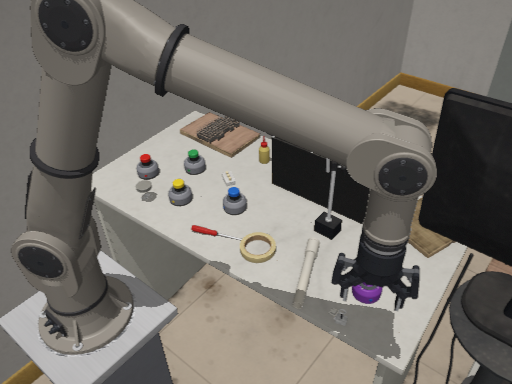

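View pics/top0.png

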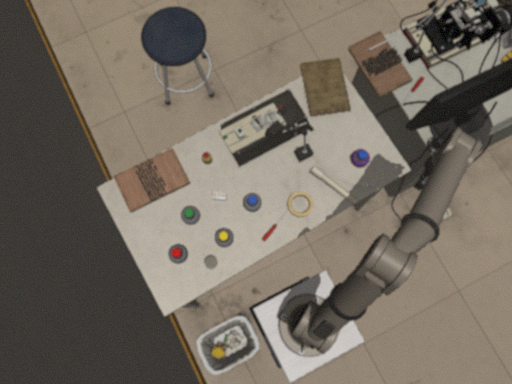

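The scene picture shows the caps: blue (234,193), yellow (179,184), green (193,154) and red (146,159). A purple look-alike sits under the gripper. In the top picture the caps are at blue (252,201), yellow (224,236), green (190,213) and red (178,252).

```bash
cat > h.py <<'E'
import cv2,numpy as np
from workcell import robot
def ray(c,uv,z):
    R,t=np.array(c["R"]),np.array(c["t"]);o=-R.T@t
    d=R.T@np.array([(uv[0]-c["cx"])/c["fx"],(uv[1]-c["cy"])/c["fy"],1.])
    return o+d*(z-o[2])/d[2]
H={"blue":(105,125),"yellow":(22,34),"green":(50,85),"red":(0,6)}
def blobs(p,col,smin=150,vmin=70):
    hsv=cv2.cvtColor(p,cv2.COLOR_RGB2HSV);lo,hi=H[col]
    m=cv2.inRange(hsv,(lo,smin,vmin),(hi,255,255))
    if col=="red": m|=cv2.inRange(hsv,(174,smin,vmin),(180,255,255))
    n,l,st,ce=cv2.connectedComponentsWithStats(m)
    return [(st[i,4],ce[i],st[i,:4]) for i in range(1,n) if st[i,4]>12]
E
python3 - <<'E'
from h import *
for n in("scene","top"):
    f=np.load(n+"0.npz");c=robot.get_calibration(n)
    for col in H:
        for a,ce,bb in blobs(f["p"],col):
            print(n,col,a,ce.round(1),bb,ray(c,ce,.066).round(4))
    d=f["d"]
# table sight: world points map from top depth for obstacles
f=np.load("top0.npz");c=robot.get_calibration("top");d=f["d"]
for nm,uv in dict(jar=(211,262),tape=(300,204),sd=(270,232),oil=(207,157),stand=(304,152),rodblock=(328,182),trial=(219,196),boxcorner=(240,160),boxc2=(310,125)).items():
    z=d[uv[1],uv[0]];R=np.array(c["R"]);X=R.T@(np.array([(uv[0]-c["cx"])/c["fx"]*z,(uv[1]-c["cy"])/c["fy"]*z,z])-c["t"]);print(nm,X.round(3))
big=cv2.resize(f["p"][130:280,130:390,::-1],None,fx=3,fy=3,interpolation=cv2.INTER_CUBIC);cv2.imwrite("pics/topz.png",big)
E
```

```text
scene blue 90 [233.3 191.7] [228 187  11  10] [ 0.5089 -0.0275  0.066 ]
scene yellow 88 [178.  183.5] [173 179  11  10] [0.4344 0.1329 0.066 ]
scene green 63 [192.8 153.6] [189 150   9   8] [0.5748 0.2117 0.066 ]
scene red 28 [263.5 143.8] [261 140   6   7] [0.7629 0.0613 0.066 ]
scene red 72 [144.8 158. ] [140 154  10   9] [0.4599 0.3196 0.066 ]
scene red 129 [203.3 230.1] [192 225  25  11] [ 0.3372 -0.0715  0.066 ]
top blue 41 [362.1 154.3] [359 151   7   7] [ 0.4773 -0.4973  0.066 ]
top blue 39 [252.  199.6] [249 197   7   7] [ 0.5138 -0.0236  0.066 ]
top yellow 63 [223.1 235.7] [219 232   9   9] [0.4391 0.1385 0.066 ]
top yellow 96 [217.6 352.1] [212 347  12  11] [0.071  0.3427 0.066 ]
top red 28 [417.6  83. ] [413  78  10  12] [ 0.6393 -0.8581  0.066 ]
top red 32 [268.3 233. ] [263 226  12  14] [ 0.3691 -0.0194  0.066 ]
top red 69 [176.  252.1] [172 248   9  10] [0.4645 0.3239 0.066 ]
jar [0.372 0.223 0.058]
tape [ 0.423 -0.193 -0.003]
sd [ 0.375 -0.031  0.024]
oil [0.749 0.056 0.067]
stand [ 0.596 -0.3    0.05 ]
rodblock [ 0.447 -0.331  0.026]
trial [0.595 0.082 0.027]
boxcorner [ 0.672 -0.052  0.087]
boxc2 [ 0.631 -0.324  0.237]
```

View pics/topz.png

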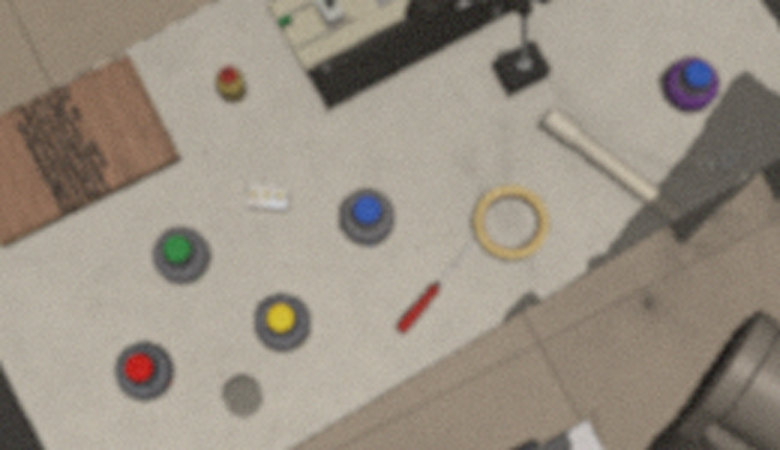

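Call:
move_arm(targets=[0,0,0,3,-2.7,0,0,0,0,0,3,-2.7,0,0,0,0,0,3,-2.7,0,0,0,0,0,3,-2.7,0,0], grip_force=20)

```text
time: 0.5
ee_pos: [0.3342, -0.4407, 0.241]
orientation: [-3.069, -0.66, 0.009]
force: [0.4, -0.2, 0.3]
grip_width: 0.327
```

Call:
move_arm(targets=[0,0,0,3,-2.7,0,0,0,0,0,3,-2.7,0,0,0,0,0,3,-2.7,0,0,0,0,0,3,-2.7,0,0,0,0,0,3,-2.7,0,0,0,0,0,3,-2.7,0,0,0,0,0,3,-2.7,0,0,0,0,0,3,-2.7,0,0])

```text
time: 1.3
ee_pos: [0.4652, -0.1313, 0.2383]
orientation: [-3.067, -0.658, 0.014]
force: [0.4, -1.0, -1.0]
grip_width: 0.003
```

```bash
cat >> h.py <<'E'
from scipy.spatial.transform import Rotation as Ro
def delta(P):
    s=robot.sense();M=Ro.from_rotvec(s["orientation"]).as_matrix()
    D=Ro.from_matrix(np.array([[.9055,.4244,0],[.4244,-.9055,0],[0,0,-1]]).T)
    # level: rotate tool z onto -Z
    z=M[:,2];ax=np.cross(z,[0,0,-1]);
    print("pos",s["ee_pos"].round(4),"F",s["force"].round(2),"t",s["time"],"tool shift cm",(M.T@(np.array(P)-s["ee_pos"])*100).round(2),"level turn deg",np.degrees(M.T@ax).round(2),"g",s["grip_width"].round(2))
E
python3 - <<'E'
from h import *
delta([.513,-.024,.2])
c=robot.get_calibration("wrist");p,d=robot.capture("wrist");cv2.imwrite("pics/w1.png",p[:,:,::-1])
for col in H:
    for a,ce,bb in blobs(p,col): print(col,a,ce.round(1),bb,ray(c,ce,.07).round(4))
p,d=robot.capture("scene");cv2.imwrite("pics/s1.png",p[:,:,::-1])
E
```

```text
Traceback (most recent call last):
  File "h.py", line 20, in delta
    print("pos",s["ee_pos"].round(4),"F",s["force"].round(2),"t",s["time"],"tool shift cm",(M.T@(np.array(P)-s["ee_pos"])*100).round(2),"level turn deg",np.degrees(M.T@ax).round(2),"g",s["grip_width"].round(2))
                                                                                                                                                                                         ^^^^^^^^^^^^^^^^^^^^^
AttributeError: 'float' object has no attribute 'round'
```

```bash
sed -i 's/s\["grip_width"\].round(2)/s["grip_width"]/; /D=Ro.from_matrix/d' h.py
python3 - <<'E'
from h import *
delta([.513,-.024,.2])
c=robot.get_calibration("wrist");p,d=robot.capture("wrist");cv2.imwrite("pics/w1.png",p[:,:,::-1])
for col in H:
    for a,ce,bb in blobs(p,col): print(col,a,ce.round(1),bb,ray(c,ce,.07).round(4))
p,d=robot.capture("scene");cv2.imwrite("pics/s1.png",p[:,:,::-1])
E
```

```text
pos [ 0.4652 -0.1313  0.2383] F [ 0.39 -0.98 -0.95] t 1.3 tool shift cm [ 8.79 -7.8   3.81] level turn deg [-0.36  0.45  0.  ] g 0.0026864631564985785
blue 1023 [182.4  87.2] [165  68  36  38] [ 0.516  -0.0259  0.07  ]
yellow 585 [ 8.5 90.8] [ 0 72 21 36] [0.4438 0.127  0.07  ]
red 547 [156.  195.9] [129 191  59  11] [ 0.4015 -0.0376  0.07  ]
```

View pics/w1.png

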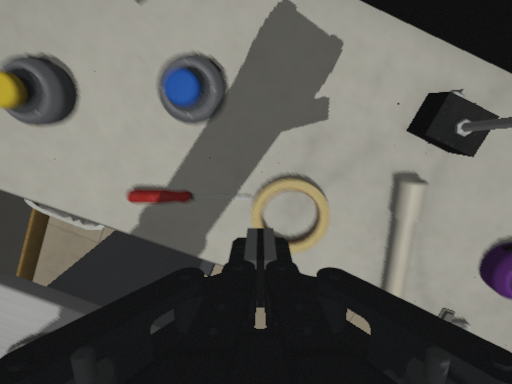

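View pics/s1.png

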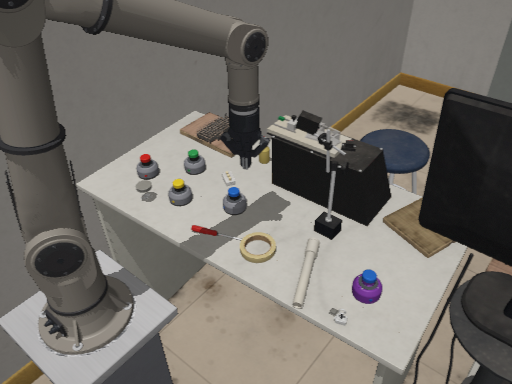

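The wrist picture shows the blue cap at (182,87) and yellow clipped at (8,91). The three views agree on blue within a few mm, at about (0.515,-0.025). Next I move above it.

Call:
move_arm(targets=[0,0,0,3,-2.6,1,0,0,0,0,3,-2.6,2,0,0,0,0,2.8,-2.6,3,0,0,0,0,0,0,2,0,0,0,0,0,0,0,0])

```text
time: 1.9
ee_pos: [0.5154, -0.0171, 0.156]
orientation: [-3.064, -0.671, 0.009]
force: [-0.4, 0.1, -0.1]
grip_width: 0.003
```

```bash
cat > look.py <<'E'
import sys
from h import *
n=sys.argv[1];P=[float(x) for x in sys.argv[2:5]]
delta(P)
c=robot.get_calibration("wrist");p,d=robot.capture("wrist");cv2.imwrite(f"pics/w{n}.png",p[:,:,::-1])
for col in H:
    for a,ce,bb in blobs(p,col): print(col,a,ce.round(1),bb,ray(c,ce,.07).round(4))
E
python3 look.py 2 .515 -.025 .10
```

```text
pos [ 0.5154 -0.0171  0.156 ] F [-0.36  0.13 -0.08] t 1.9 tool shift cm [-0.34  0.73  5.6 ] level turn deg [-0.33  0.26 -0.  ] g 0.0032038203900189056
blue 1327 [270.5 206.2] [250 186  42  41] [ 0.516  -0.0258  0.07  ]
yellow 1498 [ 45.4 206.1] [ 23 185  46  43] [0.4424 0.1339 0.07  ]
```

View pics/w2.png

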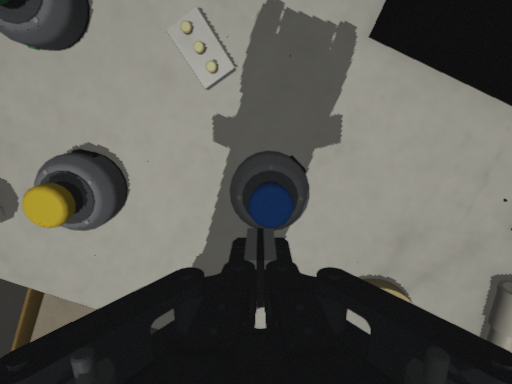

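The wrist picture shows the blue cap at (270,206), just ahead of the fingertip, and yellow at (45,206). I correct sideways and come down to hover.

Call:
move_arm(targets=[0,0,0,-0.35,0.75,1,0,0,0,0,0,0,2,0,0,0,0,0,0,1.5,0,0,0,0,0,0,0,0])

```text
time: 2.35
ee_pos: [0.5183, -0.0322, 0.1141]
orientation: [3.072, 0.658, 0.005]
force: [-0.6, -0.6, 0.5]
grip_width: -0.004
```

```bash
python3 look.py 3 .516 -.0255 .084
```

```text
pos [ 0.5183 -0.0322  0.1141] F [-0.6  -0.56  0.54] t 2.35 tool shift cm [ 0.05 -0.71  3.01] level turn deg [ 0.05 -0.16  0.  ] g -0.004462861435521449
blue 1437 [247.2 217.2] [224 198  52  42] [ 0.5187 -0.0237  0.07  ]
yellow 52 [  0.8 231.3] [  0 221   3  23] [0.4452 0.1168 0.07  ]
```

View pics/w3.png

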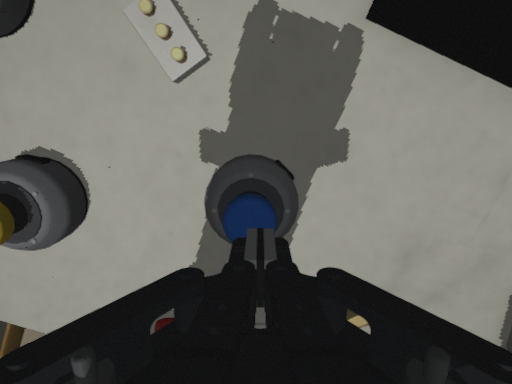

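The tip has drifted about 7 mm to the right of the cap centre (cap at (247,217)). I correct this and let it settle.

Call:
move_arm(targets=[0,0,0,0.05,-0.7,0.5,0,0,0,0,0,0,0,0,0,0,0,0,0,0,0])

```text
time: 2.7
ee_pos: [0.5182, -0.027, 0.1124]
orientation: [3.07, 0.653, 0.014]
force: [0.6, -0.4, -0.3]
grip_width: 0.002
```

```bash
python3 look.py 4 .516 -.0255 .084
```

```text
pos [ 0.5182 -0.027   0.1124] F [ 0.55 -0.43 -0.33] t 2.7 tool shift cm [-0.17 -0.24  2.84] level turn deg [ 0.27 -0.48  0.  ] g 0.00240162387711277
blue 1227 [255.2 219.3] [230 202  52  37] [ 0.5203 -0.0235  0.07  ]
yellow 202 [  2.9 235.7] [  0 218   8  34] [0.4452 0.1187 0.07  ]
```

Call:
move_arm(targets=[0,0,0,-0.1,-0.2,1.2,0,0,0,0,0,0,1,0,0,0,0,0,0,0.3,0])

```text
time: 3.05
ee_pos: [0.5173, -0.0252, 0.0865]
orientation: [3.069, 0.654, 0.018]
force: [-0.0, -0.1, 0.2]
grip_width: -0.002
```

```bash
python3 look.py 5 .516 -.0255 .074
```

```text
pos [ 0.5173 -0.0252  0.0865] F [-0.01 -0.09  0.17] t 3.05 tool shift cm [-0.14 -0.03  1.25] level turn deg [ 0.32 -0.59  0.  ] g -0.0023104334781646717
blue 686 [258.7 227. ] [230 216  60  31] [ 0.525  -0.0215  0.07  ]
```

View pics/w5.png

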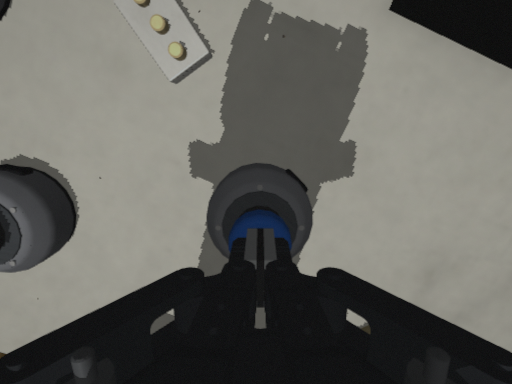

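The fingertip is centred over the blue cap (column 260) and just above it. Now I press in small steps.

Call:
move_arm(targets=[0,0,0,-0.1,0,0.4,0,0,0,0,0,0,0.3,0])

```text
time: 3.3
ee_pos: [0.5167, -0.0253, 0.079]
orientation: [3.07, 0.654, 0.018]
force: [-2.2, 0.5, 2.5]
grip_width: 0.002
```

Call:
move_arm(targets=[0,0,0,0,0,0.4,0,0,0,0,0,0,0.2,0])

```text
time: 3.5
ee_pos: [0.5167, -0.0254, 0.0731]
orientation: [3.069, 0.654, 0.017]
force: [-2.4, 0.9, 7.7]
grip_width: -0.005
```

Call:
move_arm(targets=[0,0,0,0,0,0.1,0,0,0,0,0,0,-1,0,0,0,0,0,0,-3,0,0,0,0,0,0,-3,0,0,0,0,0,0,0,0])

```text
time: 4.0
ee_pos: [0.516, -0.0253, 0.1451]
orientation: [3.07, 0.654, 0.016]
force: [0.6, -0.2, 0.4]
grip_width: -0.002
```

```bash
python3 look.py 6 .439 .137 .12
python3 - <<'E'
from h import *
for n in("scene","top"):
    p,d=robot.capture(n);c=robot.get_calibration(n);cv2.imwrite(f"pics/{n}6.png",p[:,:,::-1])
    for col in H:
        for a,ce,bb in blobs(p,col): print(n,col,a,ce.round(1))
E
```

```text
pos [ 0.516  -0.0253  0.1451] F [ 0.61 -0.22  0.36] t 4.0 tool shift cm [ -0.43 -17.96   2.42] level turn deg [ 0.28 -0.53  0.  ] g -0.002247780848785358
blue 1366 [259.7 206.5] [239 186  43  41] [ 0.5174 -0.0252  0.07  ]
yellow 1662 [ 22.6 212.1] [  0 190  47  45] [0.4423 0.1332 0.07  ]
red 13 [172.6 312.2] [172 309   3   7] [0.4056 0.003  0.07  ]
scene blue 90 [233.5 193.4]
scene blue 155 [368.7 276.1]
scene yellow 88 [178.  183.5]
scene green 14 [280.9 117.9]
scene green 63 [192.8 153.6]
scene red 28 [263.5 143.8]
scene red 72 [144.8 158. ]
scene red 133 [203.6 230.2]
top blue 40 [362.2 154.4]
top yellow 63 [223.  235.6]
top yellow 97 [217.6 352.2]
top red 28 [417.8  82.9]
top red 66 [176.1 252.2]
```

View pics/w6.png

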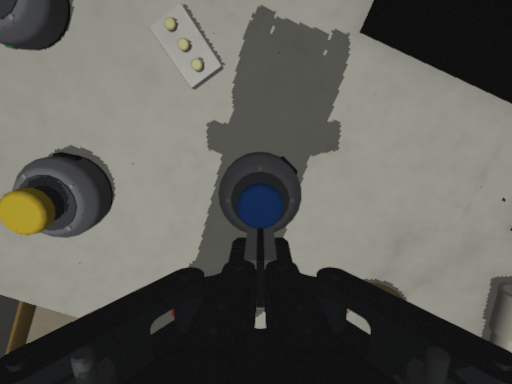

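View pics/scene6.png

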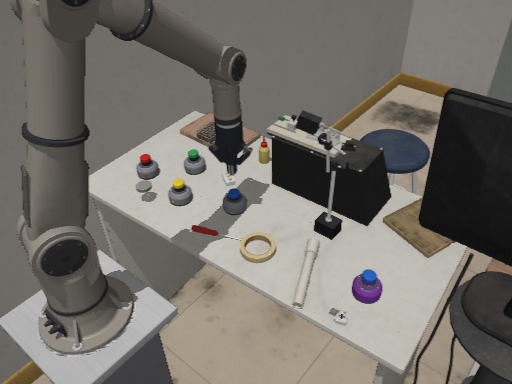

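Blue dropped 1.7 px in the scene view, which matches 6 mm, so that switch is on and its pod has not moved. Next is yellow.

Call:
move_arm(targets=[0,0,0,-0.1,-4.2,0,0,0,0,0,-0.1,-4.2,0,0,0,0,0,-0.1,-4,0,0,0,0,0,0,-3.5,0,0,0,0,0,0,0,0,0])

```text
time: 4.65
ee_pos: [0.4397, 0.1205, 0.135]
orientation: [3.074, 0.647, -0.012]
force: [0.3, -0.1, 0.0]
grip_width: 0.002
```

Call:
move_arm(targets=[0,0,0,0,0,0,0])

```text
time: 4.75
ee_pos: [0.4387, 0.1204, 0.134]
orientation: [3.073, 0.649, -0.016]
force: [0.6, -0.6, 0.3]
grip_width: -0.003
```

```bash
python3 look.py 7 .441 .135 .1
```

```text
pos [0.4387 0.1204 0.134 ] F [ 0.63 -0.65  0.29] t 4.75 tool shift cm [ 0.84 -1.23  3.39] level turn deg [-0.08  0.58 -0.  ] g -0.002515939026426829
blue 1771 [488. 194.] [463 171  49  46] [ 0.5141 -0.0183  0.07  ]
blue 15 [416.3 209.4] [414 207   6   6] [0.4845 0.0207 0.07  ]
yellow 1914 [240.9 199.1] [216 175  50  50] [0.4418 0.136  0.07  ]
green 14 [212.7  22.2] [209  21   9   3] [0.5357 0.1934 0.07  ]
red 153 [ 2.  54.4] [ 0 37  6 35] [0.4678 0.304  0.07  ]
red 19 [ 57.3 108.1] [ 53 107   9   3] [0.4504 0.2662 0.07  ]
red 42 [406.9 299. ] [401 296  11   7] [ 0.4193 -0.0121  0.07  ]
```

View pics/w7.png

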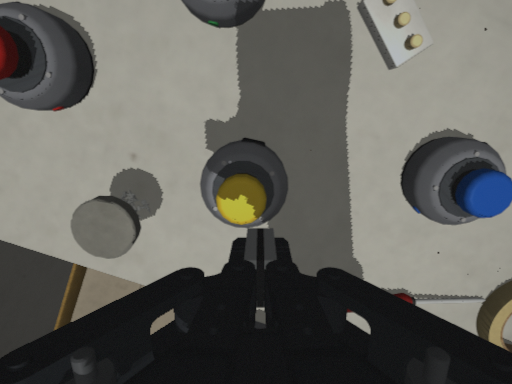

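Yellow cap at (241,199), unoccluded, which gives (0.442,0.136). I correct, then come down.

Call:
move_arm(targets=[0,0,0,0.9,-1.2,0.5,0,0,0,0,0,0,1,0,0,0,0,0,0,1,0,0,0,0,0,0,0,0])

```text
time: 5.2
ee_pos: [0.4422, 0.1298, 0.1054]
orientation: [3.074, 0.636, -0.023]
force: [-0.9, -0.4, 0.5]
grip_width: 0.001
```

```bash
python3 look.py 8 .4417 .1358 .087
```

```text
pos [0.4422 0.1298 0.1054] F [-0.9  -0.44  0.48] t 5.2 tool shift cm [ 0.22 -0.57  1.84] level turn deg [-0.04  0.84  0.  ] g 0.0010486647973632517
blue 209 [508.  220.3] [503 203   9  34] [ 0.5059 -0.006   0.07  ]
yellow 1805 [247.9 216.6] [222 195  57  50] [0.4458 0.1388 0.07  ]
green 21 [216.   21.3] [211  20  11   4] [0.5356 0.1937 0.07  ]
red 25 [ 41.8 119.4] [ 37 118  11   4] [0.4534 0.264  0.07  ]
red 59 [364.6 327.1] [359 322  11  12] [0.4033 0.0352 0.07  ]
```

View pics/w8.png

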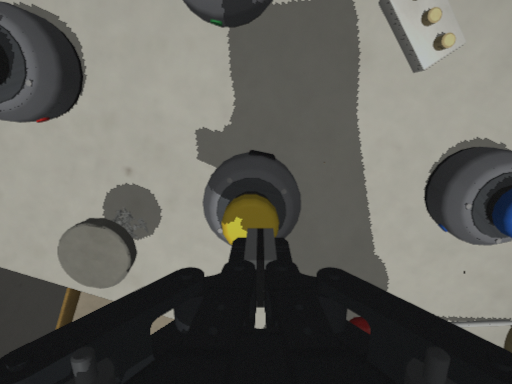

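The yellow cap shows at (250,217), about 10 px left of the tip. I correct by 6 mm and go to hover.

Call:
move_arm(targets=[0,0.5,0,0.2,-0.7,0.3,0,0,0,0,0.1,-0.1,0.8,0,0,0,0,0,0,0.4,0])

```text
time: 5.55
ee_pos: [0.4428, 0.1377, 0.0904]
orientation: [3.076, 0.632, -0.005]
force: [-0.2, 1.1, 0.7]
grip_width: -0.002
```

```bash
python3 look.py 9 .4417 .1358 .074
```

```text
pos [0.4428 0.1377 0.0904] F [-0.24  1.06  0.66] t 5.55 tool shift cm [-0.17  0.13  1.64] level turn deg [0.01 0.17 0.  ] g -0.0019616279273503984
blue 19 [463.4 240.3] [460 237   8   7] [0.4866 0.0322 0.07  ]
yellow 1173 [262.  224.1] [231 208  61  42] [0.4511 0.1397 0.07  ]
red 28 [ 38.1 127.6] [ 33 126  11   4] [0.4545 0.2635 0.07  ]
```

View pics/w9.png

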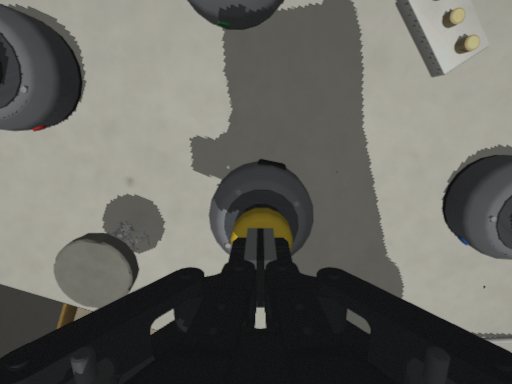

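Centred (cap column 262), hovering about 6 mm above. Now I press.

Call:
move_arm(targets=[0,0,0,0,0.1,0.5,0,0,0,0,0,0,0.4,0])

```text
time: 5.8
ee_pos: [0.443, 0.1368, 0.0808]
orientation: [3.076, 0.633, -0.005]
force: [-1.4, -1.3, 2.9]
grip_width: -0.001
```

Call:
move_arm(targets=[0,0,0,0,0,0.3,0])

```text
time: 5.9
ee_pos: [0.443, 0.1367, 0.0776]
orientation: [3.076, 0.633, -0.005]
force: [-1.6, 0.5, 2.4]
grip_width: -0.002
```

Call:
move_arm(targets=[0,0,0,0,0,0.3,0,0,0,0,0,0,0.1,0])

```text
time: 6.1
ee_pos: [0.4431, 0.1367, 0.0736]
orientation: [3.076, 0.632, -0.006]
force: [-2.3, -0.3, 6.2]
grip_width: 0.001
```

Call:
move_arm(targets=[0,0,0,0,0,0.15,0,0,0,0,0,0,0,0])

```text
time: 6.3
ee_pos: [0.4431, 0.1368, 0.0729]
orientation: [3.075, 0.632, -0.007]
force: [-2.6, -0.4, 6.9]
grip_width: -0.0
```

Call:
move_arm(targets=[0,0,0,0,0,-1,0,0,0,0,0,0,-3,0,0,0,0,0,0,-3,0,0,0,0,0,0,0,0])

```text
time: 6.7
ee_pos: [0.4435, 0.1373, 0.1457]
orientation: [3.076, 0.633, -0.007]
force: [0.4, 0.6, 0.5]
grip_width: -0.002
```

```bash
python3 look.py 10 .577 .216 .13
python3 - <<'E'
from h import *
for n in("scene",):
    p,d=robot.capture(n);c=robot.get_calibration(n);cv2.imwrite(f"pics/{n}10.png",p[:,:,::-1])
    for col in H:
        for a,ce,bb in blobs(p,col): print(n,col,a,ce.round(1))
E
```

```text
pos [0.4435 0.1373 0.1457] F [0.38 0.63 0.49] t 6.7 tool shift cm [15.38 -1.96  1.5 ] level turn deg [0.02 0.25 0.  ] g -0.0015114463876474225
blue 1517 [490.5 202.3] [468 181  44  43] [ 0.514  -0.0181  0.07  ]
blue 13 [422.6 215.8] [420 214   6   5] [0.4852 0.0223 0.07  ]
yellow 1568 [259.9 206.6] [238 185  45  44] [0.4437 0.1369 0.07  ]
red 2092 [20.4 73.4] [ 0 45 46 57] [0.4662 0.3173 0.07  ]
red 16 [ 84.6 124.7] [ 81 123   9   4] [0.4506 0.2707 0.07  ]
red 63 [413.  301.4] [405 298  14   9] [ 0.4182 -0.0103  0.07  ]
scene blue 89 [233.5 193.4]
scene blue 155 [368.7 276.1]
scene yellow 86 [178.1 185. ]
scene green 14 [280.9 117.9]
scene green 63 [192.8 153.6]
scene red 28 [263.5 143.8]
scene red 72 [144.8 158. ]
scene red 131 [203.2 230. ]
```

View pics/w10.png

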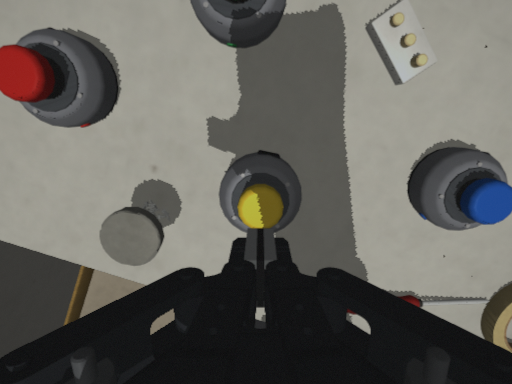

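View pics/scene10.png

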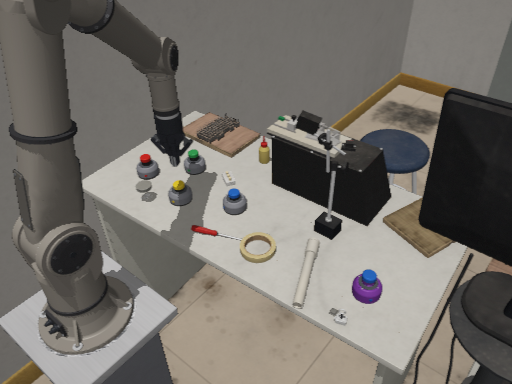

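Yellow dropped 1.5 px in the scene view, again about 6 mm, so it is on. Next is green, expected near (0.582,0.215).

Call:
move_arm(targets=[0,0,0,3.6,-0.4,0,0,0,0,0,3.6,-0.4,0,0,0,0,0,3.6,-0.4,0,0,0,0,0,3.4,-0.4,0,0,0,0,0,0,0,0,0,0,0,0,0,0,0,0])

```text
time: 7.4
ee_pos: [0.5626, 0.205, 0.1302]
orientation: [3.071, 0.63, -0.044]
force: [-1.3, 0.4, 0.1]
grip_width: -0.001
```

```bash
python3 look.py 11 .582 .215 .1
```

```text
pos [0.5626 0.205  0.1302] F [-1.32  0.41  0.12] t 7.4 tool shift cm [ 2.26 -0.16  2.95] level turn deg [0.03 1.64 0.  ] g -0.0006228114011289442
blue 70 [498.  343.6] [489 340  18  10] [ 0.5341 -0.0159  0.07  ]
green 37 [241.1 196.9] [237 192  10  11] [0.5677 0.2206 0.07  ]
red 1579 [ 63.  264.9] [ 40 244  48  42] [0.4681 0.3204 0.07  ]
```

View pics/w11.png

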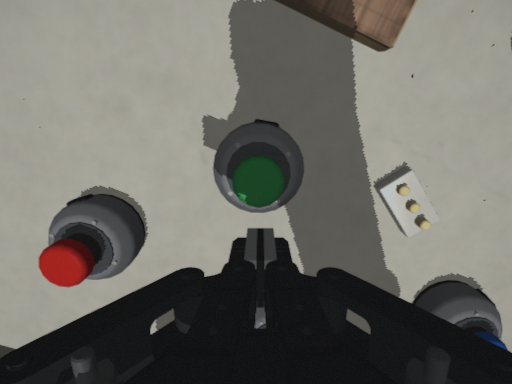

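The green cap is in shadow at about (259,181). I measure it with a lower brightness threshold.

```bash
sed -i 's/blobs(p,col)/blobs(p,col,150,30)/' look.py
python3 - <<'E'
from h import *
p=cv2.imread("pics/w11.png")[:,:,::-1].copy();c=robot.get_calibration("wrist")
for a,ce,bb in blobs(p,"green",150,30): print(a,ce,bb,ray(c,ce,.07))
E
```

```text
1709 [257.89409011 181.00877706] [233 155  51  51] [0.58228102 0.21445086 0.07      ]
```

Green is at (0.582,0.2145), which agrees with the prediction. I correct position and tilt.

Call:
move_arm(targets=[0,1.2,0,2.2,-0.1,0.3,0,0,0.4,0,0.2,0,0.8,0,0,0,0,0,0,1,0,0,0,0,0,0,0,0])

```text
time: 7.85
ee_pos: [0.5791, 0.2116, 0.1052]
orientation: [3.074, 0.63, -0.011]
force: [0.6, -0.6, 0.4]
grip_width: 0.001
```

```bash
python3 look.py 12 .582 .2145 .09
```

```text
pos [0.5791 0.2116 0.1052] F [ 0.6  -0.56  0.37] t 7.85 tool shift cm [ 0.39 -0.15  1.52] level turn deg [ 0.14  0.43 -0.  ] g 0.0006976633494729596
green 1407 [257.8 214.3] [229 192  57  47] [0.5867 0.2158 0.07  ]
red 2439 [ 46.3 306.8] [ 16 281  62  54] [0.4724 0.3187 0.07  ]
```

View pics/w12.png

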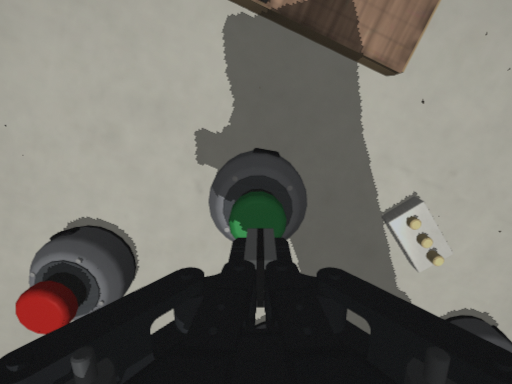

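The green cap is at column 258, nearly under the tip. I finish the correction and hover.

Call:
move_arm(targets=[0,0.4,0,0.4,-0.15,0.6,0,0,0,0,0.1,-0.05,0.7,0,0,0,0,0,0,0.3,0])

```text
time: 8.2
ee_pos: [0.5831, 0.2153, 0.0896]
orientation: [3.075, 0.63, 0.003]
force: [-0.6, -0.3, -0.1]
grip_width: -0.003
```

```bash
python3 look.py 13 .582 .2145 .074
```

```text
pos [0.5831 0.2153 0.0896] F [-0.64 -0.28 -0.11] t 8.2 tool shift cm [-0.14  0.03  1.56] level turn deg [ 0.18 -0.09 -0.  ] g -0.002903053556978891
green 805 [259.8 224.4] [230 208  61  37] [0.5912 0.2184 0.07  ]
red 2037 [ 29.4 324.5] [  0 302  67  50] [0.4768 0.3213 0.07  ]
```

View pics/w13.png

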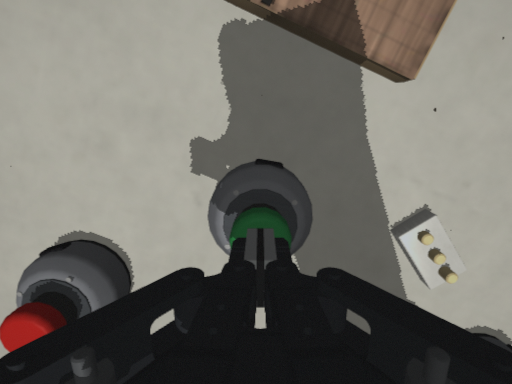

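Centred at column 260. Now I press green.

Call:
move_arm(targets=[0,0,0,0,0,0.5,0,0,0,0,0,0,0.4,0])

```text
time: 8.45
ee_pos: [0.5832, 0.2155, 0.0804]
orientation: [3.075, 0.63, 0.004]
force: [-2.4, -0.7, 3.1]
grip_width: 0.004
```

Call:
move_arm(targets=[0,0,0,0,0,0.3,0,0,0,0,0,0,0.2,0])

```text
time: 8.65
ee_pos: [0.5832, 0.2154, 0.0753]
orientation: [3.075, 0.63, 0.003]
force: [-1.0, -0.8, 4.4]
grip_width: 0.004
```

Call:
move_arm(targets=[0,0,0,0,0,0.25,0,0,0,0,0,0,0.1,0])

```text
time: 8.85
ee_pos: [0.5833, 0.2155, 0.0728]
orientation: [3.074, 0.629, 0.003]
force: [-3.5, -0.7, 7.6]
grip_width: 0.002
```

Call:
move_arm(targets=[0,0,0,0,0,0,0])

```text
time: 8.95
ee_pos: [0.5833, 0.2155, 0.0735]
orientation: [3.074, 0.629, 0.003]
force: [-1.9, -1.2, 6.4]
grip_width: -0.005
```

Reached 7.6 N with the tip at 59 mm. Now I lift clear and check.

Call:
move_arm(targets=[0,0,0,0,0,-1,0,0,0,0,0,0,-3,0,0,0,0,0,0,-4,0,0,0,0,0,0,-4,0,0,0,0,0,0,-3,0,0,0,0,0,0,0,0,0,0,0,0,0,0,0])

```text
time: 9.65
ee_pos: [0.5829, 0.216, 0.2297]
orientation: [3.075, 0.63, 0.004]
force: [0.1, -0.2, -0.9]
grip_width: 0.006
```

```bash
python3 look.py 14 .582 .2145 .2
python3 - <<'E'
from h import *
for n in("scene","top"):
    p,d=robot.capture(n);c=robot.get_calibration(n);cv2.imwrite(f"pics/{n}14.png",p[:,:,::-1])
    q=np.load(n+"0.npz")["p"]
    for col in H:
        print(n,col,"before",[(int(a),ce.round(1).tolist()) for a,ce,bb in blobs(q,col,130,50)],"after",[(int(a),ce.round(1).tolist()) for a,ce,bb in blobs(p,col,130,50)])
E
```

```text
pos [0.5829 0.216  0.2297] F [ 0.15 -0.2  -0.88] t 9.65 tool shift cm [-0.15  0.09  2.97] level turn deg [ 0.2  -0.12  0.  ] g 0.005521652569238277
blue 429 [423.9 301.8] [407 292  31  24] [ 0.5266 -0.0147  0.07  ]
yellow 67 [262.7 313.5] [260 307   6  15] [0.4396 0.1501 0.07  ]
green 273 [261.1 178.2] [245 165  32  33] [0.5869 0.2153 0.07  ]
red 671 [494.4  78.4] [479  66  33  26] [0.7597 0.0529 0.07  ]
red 875 [128.9 238.9] [112 223  35  33] [0.4697 0.3198 0.07  ]
scene blue before [(93, [233.4, 191.8])] after [(95, [233.7, 193.5]), (160, [368.7, 276.2])]
scene yellow before [(31, [266.1, 157.8]), (96, [178.0, 183.5])] after [(60, [264.6, 157.7]), (93, [178.2, 184.9])]
scene green before [(65, [192.9, 153.5])] after [(16, [281.1, 117.9]), (69, [193.0, 155.1])]
scene red before [(29, [263.6, 143.7]), (77, [144.9, 158.1]), (137, [203.4, 230.1])] after [(29, [263.6, 143.7]), (77, [144.9, 158.1]), (139, [203.4, 230.0])]
top blue before [(54, [362.4, 154.4]), (51, [251.8, 199.6])] after [(50, [362.4, 154.5]), (54, [252.0, 199.7])]
top yellow before [(73, [223.1, 235.6]), (105, [217.5, 352.2])] after [(71, [223.1, 235.8]), (101, [217.6, 352.3])]
top green before [(40, [188.5, 212.7])] after [(42, [188.7, 213.0])]
top red before [(33, [417.3, 83.5]), (13, [205.8, 154.6]), (42, [268.2, 233.1]), (71, [176.0, 252.1])] after [(34, [417.3, 83.5]), (14, [205.6, 154.7]), (71, [175.9, 252.2])]
```

View pics/scene14.png

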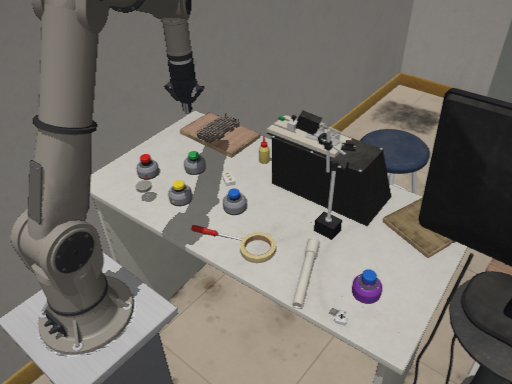

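View pics/w14.png

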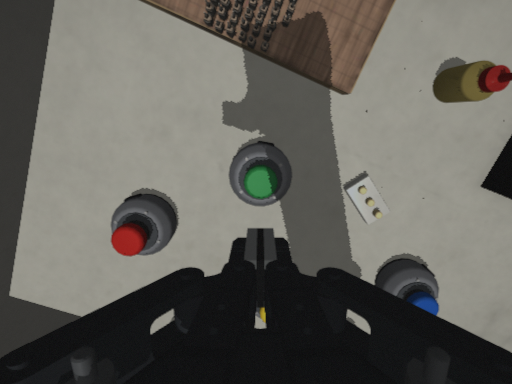

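All three caps are down (1.7, 1.4 and 1.6 px lower) and red is unchanged. The fingertip is about 15 cm above the caps, so I hand in.

```bash
python3 -c "
from workcell import robot
print(robot.sense()['force'],robot.hand_in())"
```

```text
the job is handed in; nothing more can be done
[ 0.19312223 -0.4842588   0.21136536] None
```

I pressed the blue, yellow and green caps in that order with the closed fingertip. The end force readings were about 7.7, 6.9 and 7.6 N, with the tip at about 59 mm each time. I then lifted the tip to about 216 mm above the table and handed the job in at about 10 s. No verdict is reported.

**Switches:** in the scene camera the blue, yellow and green caps dropped by 1.7, 1.4 and 1.6 px. That matches the full 6 mm of travel to within a few tenths of a pixel. Red did not move.

**Everything else:** the red cap, oil bottle and screwdriver were unmoved within about 0.2 px, though the final top view did not pick up the screwdriver. I checked the jar, tape roll and trial block only by eye. The hand was free of contact at the end (force reading about 0.5 N, which is noise).

**Disagreements:** the first position estimates from the scene and top cameras differed by about 5 mm. The close-up wrist pictures settled this, and each cap was centred under the tip before I pressed it.

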